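# Eject one washer and nudge it onto the green square

### The arm

A 6-joint arm with a two-finger parallel gripper is mounted at the origin on the work surface. World frame = base frame: x ahead of the robot, y to its left, z up, the work surface at z = 0. Lengths are in mm, angles in rad, forces in N, time in s.
With the tool pointing down it reaches from about 400 to 925 mm from the base axis. Payload 12.5 kg.
Tool frame: the origin (TCP) lies midway between the tips of the shut fingers; the grasp point (between the pads) lies 19 mm behind it; x points along the fingers, y is the direction in which the jaws open and shut, and the axes are right-handed (so a half turn about x gives the same grasp; the last joint's range is limited). The gripper opens to 95 mm and grips with 3 to 60 N. Pads are 20 mm wide; open, the fingers measure 119 mm over their backs; the gripper's body (75 mm by 180 mm) begins 59 mm behind the grasp point.
Start: joints at [-1.208, 0.491, 1.559, -0, 1.092, -0.106], TCP at [282.409, -557.577, 214.661] pointing down, gripper open.
Joint ranges: [-3.1, 3.1], [-0.84, 2.19], [0.05, 2.79], [-1.13, 4.28], [0.06, 2.93], [-2.69, 2.69]. Speed limits (rad/s): [2.22, 2.22, 2.79, 3.14, 3.14, 3.14].

### API

Orientations are given as [roll, pitch, yaw] about the fixed x, y, z axes, in that order (R = Rz(yaw) Ry(pitch) Rx(roll)).
In Python, from cell import sensors, read_camera, get_calibration, order gives the robot as it stands. The module is installed in compiled form; this text tells all that it offers.
- The arm moves only by the tool servo_tool, never from a script. Its argument "steps" is text: rows parted by semicolons, each of 7 numbers parted by spaces: the shift along the tool's x, y, z in mm, then the turn, a rotation vector about the tool's x, y, z in rad, then the finger opening in mm, from 0 to 95.1. A call has exactly 8 rows; each row shifts and turns the pose as measured when the row begins, along the tool's axes as they then stand; what a row does not reach is not made up. A row lasts 1/10 s, in which the tool goes at most 50 mm and 8.59 degrees, less where a joint would pass 70% of its speed; a pose out of reach is approached as far as the arm can. A call is refused whole if a number of a shift passes 50 or a number of a turn 0.15, either way. A call with a gripper value outside its range is refused whole. The fingers move at their own pace and stop on an object; the grip force is fixed at half the most. Time passes only in rows, so rows that do not move let the fingers close, or fill a call up. It gives the time, the measured TCP pose, the force and the opening at its end, in the units of the state.
- sensors.state(): the state, without advancing time (a new reading comes with each control period).
- read_camera(name): name is "scene" or "top" or "wrist"; returns (picture, depth): 420x560x3 uint8, blue, green, red; 420x560 float32, mm along the optical axis (not along the pixel's ray), 0 where there is no reading.
- get_calibration(name): a dict with "mtx" (3x3 intrinsics, pixels), "R" (3x3) and "t" (3): a world point X has camera coordinates R X + t. Camera axes: x right, y down, z forward; pixel columns grow to the right and rows downward; lengths in mm; the calibration is good to about 2 mm. A picture is of the moment at which its call begins: read the wrist's pose just before it. get_calibration takes no time and is no camera call; for the wrist camera it gives the pose at the moment of the call.
- order.job_done(): hands the job in, once; it reports no verdict.
The state is a dict: "t": time; "joints": joint angles; "qvel": joint speeds; "tau": joint torques, N m; "eef_pos": TCP position; "tcp_rot": TCP orientation; "ft_force": force on the tool from outside, world axes, zero at the start; "moment": the same for the moment, N m; "opening": opening from 0.0 (shut) to 1.0 (fully open).
Only numpy, scipy, OpenCV 4.12 (cv2) and the standard library are available. Lean on these libraries where they do the work, as an engineer would, in place of code of your own. Each camera call takes 0.05 s, during which the arm holds its last target.

### The job

Press the red plunger of the washer dispenser all the way down so that exactly one washer comes out onto the aluminium deck, and let the plunger come back up. Then push that washer sideways along the deck with the fingertips, without lifting it, until it lies wholly on the green square. Leave the brass nut on its orange square and everything else on the bench where it is.

Things in the scene. Friction and masses are not known exactly. Their poses are not given: they have to be found in the camera images.
- dispenser: Washer dispenser, bolted to the bench: a base 12 mm thick with blue magazine and blue housing. Origin: underside of the base, on the magazine's axis; z up; washers come out along its -x. Aluminium deck at the outlet: flat top at z = 12 mm, from x = -120 to +35 mm, y = +-140 mm; a blue fence 6 mm high along its front edge (inner face at x = -112 mm), other edges open. Housing: x = 28 to 132 mm, y = +-26 mm, top at z = 54 mm; the plunger stands on it at x = 100 mm, y = 0.
- magazine_top (a point): Centre of the magazine's open top, 54 mm above the bench. The magazine is an upright square tube, 50 mm wide along dispenser x and 52 mm along y, with a clear front wall (dispenser -x side) and under that a 12.5 mm high outlet slot. It holds three washers in a stack.
- outlet (a point): Fixed point on the deck's top, 79.5 mm in front of the magazine's axis (dispenser x = -79.5 mm, y = 0): about where the centre of the washer lies after a slow full press of the plunger. After a quick press it slides on, at most to the fence.
- plunger (a joint): How far the plunger is pressed, m: 0 = up, 0.027 = fully down on a hard stop. Spring return, about 5 N at the top, 9 N at the bottom, damped, plus up to about 5 N to drive the washer. A crank moves the hidden pusher 3 mm forward per 1 mm pressed and so slides out the lowest washer. When the plunger is let up the next washer drops into place: another full press ejects another.
- plunger_top (a point): Centre of the top face of the plunger's red round head, 38 mm across and 12 mm thick. It moves with the plunger: 107 mm above the bench when up, 80 mm when fully down.
- washer1_center (a point): Centre (half-way up) of the lowest washer in the magazine, the one to be ejected: a flat round aluminium disc 40 mm across, 10 mm thick, about 30 g, with a black rubber centre. Lying on the deck its centre is 17 mm above the bench. It is light and tips up if a sloping face presses down on its edge: push level, low on its rim.
- washer2_center (a point): Centre of the second-lowest washer in the magazine, same kind of washer. It drops about 10 mm as the lowest one leaves, and must stay inside.
- washer3_center (a point): Centre of the topmost washer in the magazine, same kind of washer. It drops about 10 mm as the lowest one leaves, and must stay inside.
- washer1: The same lowest washer; origin at the centre of its underside.
- pad_green: Green painted square on the deck, 70 x 70 mm, flush, where the washer must go. Origin at its centre on the deck's top; its axes are parallel to the dispenser's. Its centre lies at dispenser x = -77 mm, y = +100 or -100 mm (it varies).
- pad_orange: Orange painted square, 70 x 70 mm, flush, on the other side of the outlet, 100 mm away; the brass nut stands on it. Origin at its centre on the deck's top.
- nut_center (a point): Centre of a brass hexagon nut, 41 mm across corners, 18 mm high, loose, lying flat on the orange square. To be left alone.
- spray_can: Red spray can, 60 mm across, 170 mm high, loose, standing on the bench well to the left. Origin at the centre of its underside. To be left alone.
- screwdriver: Screwdriver with a yellow handle lying on the bench well to the right, along its x. To be left alone.
- jar: Amber glass jar with a steel lid, 60 mm across, 70 mm high, standing on the bench to the right. Origin at the centre of its underside. To be left alone.

How it is judged:
By the outcome, as a careful person would: the job done as asked, in the order asked, and still so for the second after the job is handed in, with the robot touching nothing.
It also fails if it takes over 43 s, if anything falls off the work surface, if the arm or the gripper's body presses on something with over 40 N, if the wrist force passes 120 N, or if a joint passes its speed limit or range.

## Working session

There is one attempt and no reset: what is moved stays moved. The work goes in short steps, Python scripts to look and compute and a tool call to move; the robot and the scene stay as the last step left them, time stands still between calls to the robot, and variables do not carry over. Pictures are saved under pics/ and viewed, and the job is handed in when it is done.

Besides the shell and the picture viewer there is one more tool, called after "Emit:" in YAML: its name, and indented under it one key for each argument. servo_tool: Moves the arm, as the interface text tells. Its arguments: {"type":"object","properties":{"steps":{"type":"string"}},"required":["steps"]}

```bash
mkdir -p pics; python3 - <<'E'
from cell import sensors, read_camera, get_calibration
import cv2,numpy as np
s=sensors.state(); print(s)
for n in("scene","top"):
    p,d=read_camera(n); cv2.imwrite(f"pics/{n}0.png",p); np.save(f"pics/{n}0.npy",d); print(n,get_calibration(n))
E
```

```text
{'t': 0.0, 'joints': array([-1.20760093e+00,  4.91567691e-01,  1.55945210e+00,  1.79730422e-06,
        1.09168689e+00, -1.05637286e-01]), 'qvel': array([ 3.54668138e-04,  5.93949763e-04,  1.03077038e-03,  9.04731473e-05,
        1.51736357e-03, -8.30222528e-04]), 'tau': array([-1.30461856e-03, -6.12640214e+01, -2.58186686e+01,  6.92513608e-02,
        4.81570722e-02, -5.22318010e-05]), 'eef_pos': array([ 282.3168187 , -557.33314325,  214.05578123]), 'tcp_rot': array([-1.67786447,  1.5696823 ,  1.93256004]), 'ft_force': array([ 0.19653675, -0.28109974,  0.17387478]), 'moment': array([-0.05623546, -0.05621248,  0.03331102]), 'opening': 1.000791781942542}
scene {'mtx': array([[499.05230305,   0.        , 277.01396181],
       [  0.        , 499.05230305, 209.80166952],
       [  0.        ,   0.        ,   1.        ]]), 'R': array([[ 0.53903981,  0.84226783, -0.00458037],
       [ 0.47298291, -0.30719328, -0.82578415],
       [-0.69693848,  0.44296409, -0.5639677 ]]), 't': array([-259.38301605, -164.83615968, 1622.46437238])}
top {'mtx': array([[447.27961343,   0.        , 284.45197656],
       [  0.        , 447.27961343, 207.11802948],
       [  0.        ,   0.        ,   1.        ]]), 'R': array([[ 0.01312653, -0.99986843, -0.00952987],
       [-0.98017855, -0.01098267, -0.19781153],
       [ 0.19768084,  0.01193755, -0.98019375]]), 't': array([   7.74903694,  505.69291956, 1404.50269216])}
```

View pics/scene0.png

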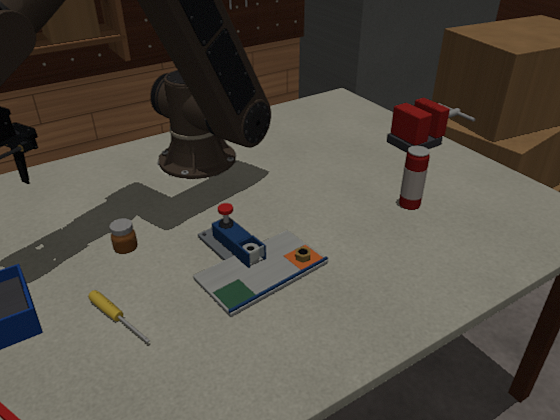

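View pics/top0.png

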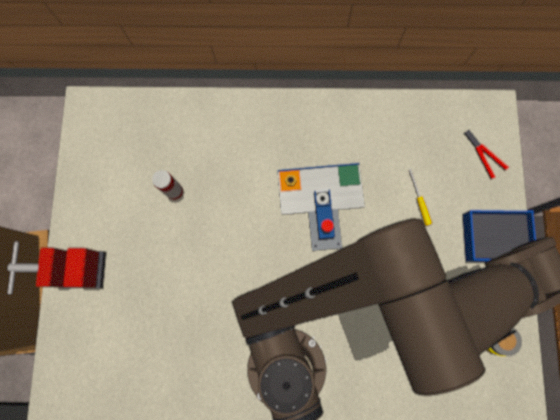

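The scene view shows the dispenser ahead of the robot, with the plunger near (225,210), the green pad near (235,293) and the nut near (303,256). In the top view the plunger is at about (327,226), green at (349,175) and orange with the nut at (290,181). I'll enlarge both for measuring.

```bash
cat > h.py <<'E'
import numpy as np,cv2
from cell import get_calibration
def ray(n,u,v,z,c=None):
    c=c or get_calibration(n); R,t=c['R'],c['t']; C=-R.T@t
    d=R.T@np.linalg.inv(c['mtx'])@np.array([u,v,1.]); return C+d*(z-C[2])/d[2]
def proj(n,X,c=None):
    c=c or get_calibration(n); p=c['mtx']@(c['R']@np.asarray(X,float)+c['t']); return p[:2]/p[2]
E
python3 - <<'E'
import cv2
p=cv2.imread('pics/top0.png')[150:260,265:375]; cv2.imwrite('pics/top0c.png',cv2.resize(p,None,fx=5.4,fy=5.4,interpolation=cv2.INTER_CUBIC))
p=cv2.imread('pics/scene0.png')[195:315,185:335]; cv2.imwrite('pics/scene0c.png',cv2.resize(p,None,fx=5,fy=5,interpolation=cv2.INTER_CUBIC))
E
```

```text
(no output)
```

View pics/top0c.png

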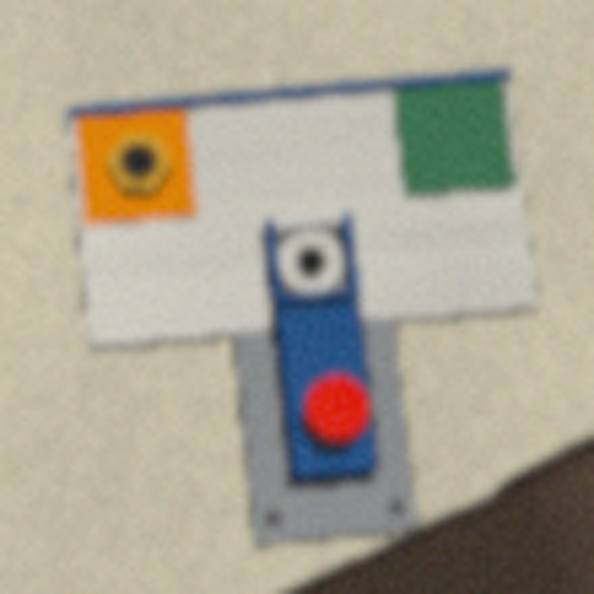

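View pics/scene0c.png

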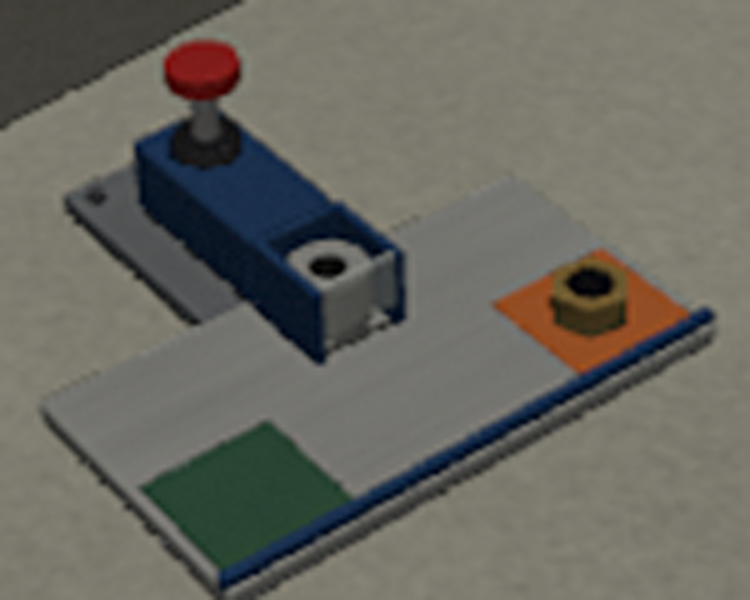

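```bash
python3 - <<'E'
from h import *
from scipy.optimize import least_squares
T=lambda u,v:(265+(u+.5)/5.4-.5,150+(v+.5)/5.4-.5)
S=lambda u,v:(185+(u+.5)/5-.5,195+(v+.5)/5-.5)
obs=[('top',T(456,138),(-77,100,12)),('top',T(138,163),(-77,-100,12)),('top',T(406,193),(-42,65,12)),('top',T(514,186),(-42,135,12)),('top',T(87,221),(-42,-135,12)),('top',T(196,214),(-42,-65,12)),
('top',T(338,408),(100,0,107)),('top',T(535,307),(35,140,12)),('top',T(92,347),(35,-140,12)),
('scene',S(268,421),(-42,65,12)),('scene',S(143,488),(-42,135,12)),('scene',S(600,249),(-42,-135,12)),('scene',S(493,303),(-42,-65,12)),('scene',S(203,59),(100,0,107)),('scene',S(42,408),(35,140,12))]
cal={n:get_calibration(n) for n in('top','scene')}
def W(p,X):
    c,s=np.cos(p[2]),np.sin(p[2]); return np.array([p[0]+c*X[0]-s*X[1],p[1]+s*X[0]+c*X[1],X[2]])
for sel in(('top',),('scene',),('top','scene')):
    O=[o for o in obs if o[0] in sel]
    f=lambda p:np.concatenate([proj(n,W(p,X),cal[n])-np.array(q) for n,q,X in O])
    r=least_squares(f,[500,-80,np.pi]); print(sel,r.x.round(3)); print(f(r.x).reshape(-1,2).round(1).tolist())
for n,X in dict(plunger=(100,0,107),outlet=(-79.5,0,12),green=(-77,100,12),mag=(0,0,54),nut=(-77,-100,30)).items(): print(n,W(r.x,X).round(1))
E
```

```text
('top',) [ 540.172 -109.952    3.24 ]
[[-0.3, -0.1], [-0.2, 0.2], [-0.2, 0.6], [0.5, 0.1], [-0.2, 0.4], [0.3, -0.1], [-0.0, -0.6], [0.8, -0.1], [-0.7, -0.4]]
('scene',) [ 539.717 -111.197    3.255]
[[0.8, 0.1], [-0.3, 0.4], [0.4, -0.4], [-0.0, 0.3], [-0.4, 0.4], [-0.4, -0.9]]
('top', 'scene') [ 539.991 -110.66     3.246]
[[-0.2, -0.2], [-0.2, 0.5], [-0.0, 0.5], [0.6, -0.1], [-0.1, 0.7], [0.4, 0.1], [0.4, -0.6], [1.1, -0.4], [-0.4, -0.1], [0.8, -0.0], [-0.4, 0.2], [0.8, -0.1], [0.2, 0.5], [0.1, 0.2], [-0.3, -1.2]]
plunger [ 440.5 -121.1  107. ]
outlet [ 619.1 -102.3   12. ]
green [ 627.  -202.1   12. ]
mag [ 540.  -110.7   54. ]
nut [606.1  -3.1  30. ]
```

```bash
cat >> h.py <<'E'
from cell import sensors
from scipy.spatial.transform import Rotation as Ro
D=np.array([540.,-110.6]);YAW=3.246
ex=np.array([np.cos(YAW),np.sin(YAW)]);ey=np.array([-ex[1],ex[0]])
def disp(x,y,z): return np.array([*(D+x*ex+y*ey),z])
def todisp(P): q=np.asarray(P)[:2]-D; return np.array([q@ex,q@ey,P[2]])
def goal(P):
    """remaining move in tool axes, to point P with tool down and tool y along +-dispenser x"""
    s=sensors.state(); R=Ro.from_euler('xyz',s['tcp_rot']).as_matrix()
    best=None
    for sg in(1,-1):
        x=np.array([0,0,-1.]);y=sg*np.array([*ex,0]);z=np.cross(x,y)
        T=np.stack([x,y,z],1); rv=Ro.from_matrix(R.T@T).as_rotvec()
        if best is None or np.linalg.norm(rv)<np.linalg.norm(best): best=rv
    print('t',round(s['t'],2),'tcp',s['eef_pos'].round(1),'disp',todisp(s['eef_pos']).round(1),'F',s['ft_force'].round(1),'open',round(float(s['opening'])*95.1,1))
    print('j',s['joints'].round(2)); print('shift(tool)',(R.T@(np.asarray(P)-s['eef_pos'])).round(1),'turn',best.round(3)); print(R.round(3))
E
python3 -c "
from h import *
goal(disp(100,0,150))"
```

```text
t 0.1 tcp [ 282.3 -557.4  214.1] disp [302.8 417.5 214.1] F [-0.2 -0.7 -0.1] open 95.3
j [-1.21  0.49  1.56 -0.    1.09 -0.11]
shift(tool) [  64.5 -317.7 -338.3] turn [-1.206e+00 -1.000e-03  1.000e-03]
[[-0.     0.452 -0.892]
 [ 0.001 -0.892 -0.452]
 [-1.    -0.001 -0.   ]]
```

Emit:
servo_tool:
  steps: "0 -27 -29 -0.15 0 0 0;0 -24 -32 -0.15 0 0 0;0 -20 -35 -0.15 0 0 0;0 -16 -37 -0.15 0 0 0;0 -10 -39 -0.15 0 0 0;0 -5 -40 -0.15 0 0 0;0 0 -40 -0.15 0 0 0;0 5 -40 -0.15 0 0 0"

```text
t: 0.9
eef_pos: [361.6, -238.7, 211.3]
tcp_rot: [-2.702, 1.566, 2.113]
ft_force: [1.6, -1.0, -0.3]
opening: 0.378
```

```bash
python3 -c "
from h import *
goal(disp(100,0,150))"
```

```text
t 0.9 tcp [ 361.6 -238.7  211.3] disp [190.7 108.8 211.3] F [ 1.6 -1.  -0.3] open 35.9
j [-0.74  0.22  2.    0.    0.92 -0.84]
shift(tool) [  61.6   90.6 -108.8] turn [-0.002 -0.004  0.002]
[[-0.002  0.995  0.102]
 [ 0.004  0.102 -0.995]
 [-1.    -0.002 -0.004]]
```

Emit:
servo_tool:
  steps: "10 18 -22 0 0 0 0;12 20 -25 0 0 0 0;12 20 -25 0 0 0 0;10 15 -18 0 0 0 0;8 10 -10 0 0 0 0;0 0 0 0 0 0 0;0 0 0 0 0 0 0;0 0 0 0 0 0 0"

```text
t: 1.7
eef_pos: [434.6, -121.2, 158.2]
tcp_rot: [-2.571, 1.566, 2.255]
ft_force: [0.1, -1.1, 0.8]
opening: 0.005
```

```bash
python3 - <<'E'
from h import *
from cell import read_camera
goal(disp(100,0,107))
p,d=read_camera('scene'); cv2.imwrite('pics/s1.png',cv2.resize(p[90:315,185:335],None,fx=2.6,fy=2.6,interpolation=cv2.INTER_CUBIC))
E
```

```text
t 1.7 tcp [ 434.6 -121.2  158.2] disp [106.   -0.4 158.2] F [ 0.1 -1.1  0.8] open 0.4
j [-0.42  0.33  2.03  0.    0.79 -0.54]
shift(tool) [51.1  6.1  0.7] turn [ 0.009 -0.004  0.003]
[[-0.003  0.994  0.113]
 [ 0.004  0.113 -0.994]
 [-1.    -0.003 -0.004]]
```

View pics/s1.png

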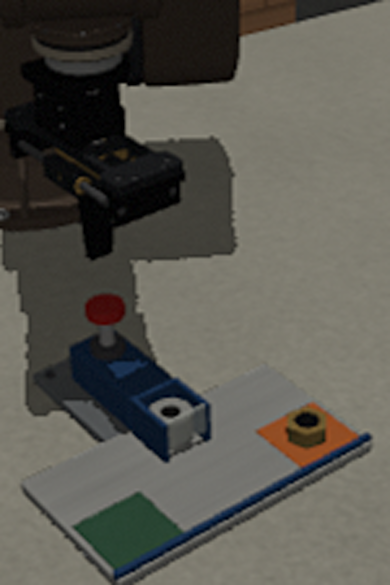

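The shut fingertips, near (98,255), hang just above the red head at (105,308). I'll centre them and descend to just above it, then press slowly.

Emit:
servo_tool:
  steps: "5 3 0.5 0 0 0 0;10 3 0 0 0 0 0;10 0 0 0 0 0 0;8 0 0 0 0 0 0;6 0 0 0 0 0 0;3 0 0 0 0 0 0;0 0 0 0 0 0 0;0 0 0 0 0 0 0"

```text
t: 2.55
eef_pos: [440.2, -122.7, 112.4]
tcp_rot: [-2.551, 1.566, 2.272]
ft_force: [0.7, 0.1, 0.4]
opening: 0.007
```

```bash
python3 -c "
from h import *
goal(disp(100,0,80))"
```

```text
t 2.55 tcp [ 440.2 -122.7  112.4] disp [100.5   1.7 112.4] F [0.7 0.1 0.4] open 0.7
j [-0.42  0.41  2.07  0.    0.67 -0.53]
shift(tool) [32.4  0.6 -1.5] turn [ 0.006 -0.004  0.003]
[[-0.003  0.994  0.11 ]
 [ 0.004  0.11  -0.994]
 [-1.    -0.003 -0.004]]
```

Emit:
servo_tool:
  steps: "4 0 -1 0 0 0 0;2 0 0 0 0 0 0;2 0 0 0 0 0 0;2 0 0 0 0 0 0;2 0 0 0 0 0 0;2 0 0 0 0 0 0;2 0 0 0 0 0 0;2 0 0 0 0 0 0"

```text
t: 3.35
eef_pos: [440.3, -121.7, 96.9]
tcp_rot: [2.789, 1.569, 1.329]
ft_force: [-1.3, -0.2, 7.8]
opening: 0.006
```

Emit:
servo_tool:
  steps: "2 0 0 0 0 0 0;2 0 0 0 0 0 0;2 0 0 0 0 0 0;2 0 0 0 0 0 0;2 0 0 0 0 0 0;2 0 0 0 0 0 0;1 0 0 0 0 0 0;1 0 0 0 0 0 0"

```text
t: 4.15
eef_pos: [440.3, -121.7, 86.1]
tcp_rot: [1.341, 1.567, -0.118]
ft_force: [-3.6, 1.2, 9.0]
opening: 0.004
```

Emit:
servo_tool:
  steps: "2 0 0 0 0 0 0;2 0 0 0 0 0 0;2 0 0 0 0 0 0;2 0 0 0 0 0 0;2 0 0 0 0 0 0;2 0 0 0 0 0 0;2 0 0 0 0 0 0;2 0 0 0 0 0 0"

```text
t: 4.95
eef_pos: [440.4, -121.7, 80.0]
tcp_rot: [1.08, 1.559, -0.378]
ft_force: [-10.0, 2.2, 36.7]
opening: 0.001
```

The plunger is on its hard stop: z = 80.0 and the force has jumped to 37 N. Now I'll let it up.

Emit:
servo_tool:
  steps: "-3 0 0 0 0 0 0;-5 0 0 0 0 0 0;-6 0 0 0 0 0 0;-8 0 0 0 0 0 0;-10 0 0 0 0 0 0;-15 0 0 0 0 0 0;-20 0 0 0 0 0 0;-20 0 0 0 0 0 0"

```text
t: 5.75
eef_pos: [438.5, -120.8, 171.8]
tcp_rot: [1.08, 1.56, -0.377]
ft_force: [-0.2, -0.2, -0.2]
opening: 0.009
```

```bash
python3 - <<'E'
from h import *
from cell import read_camera
goal(disp(-79.5,-45,70))
p,d=read_camera('scene'); cv2.imwrite('pics/s2.png',cv2.resize(p[195:315,185:335],None,fx=5,fy=5,interpolation=cv2.INTER_CUBIC))
p,d=read_camera('top'); cv2.imwrite('pics/t2.png',cv2.resize(p[150:260,265:375],None,fx=5.4,fy=5.4,interpolation=cv2.INTER_CUBIC))
E
```

```text
t 5.75 tcp [ 438.5 -120.8  171.8] disp [102.   -0.4 171.8] F [-0.2 -0.2 -0.2] open 0.8
j [-0.41  0.31  2.02  0.    0.81 -0.53]
shift(tool) [103.4 180.9 -43.5] turn [ 0.009  0.005 -0.01 ]
[[ 0.01   0.994  0.113]
 [-0.004  0.113 -0.994]
 [-1.     0.01   0.005]]
```

View pics/s2.png

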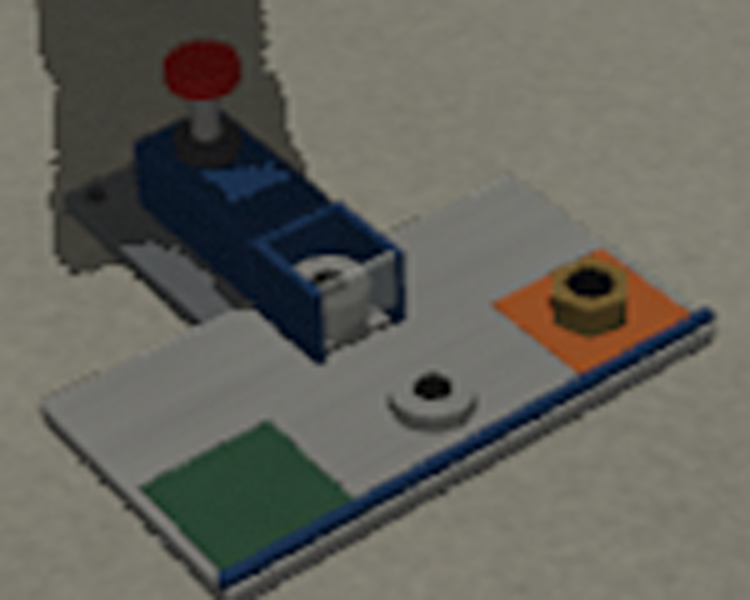

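View pics/t2.png

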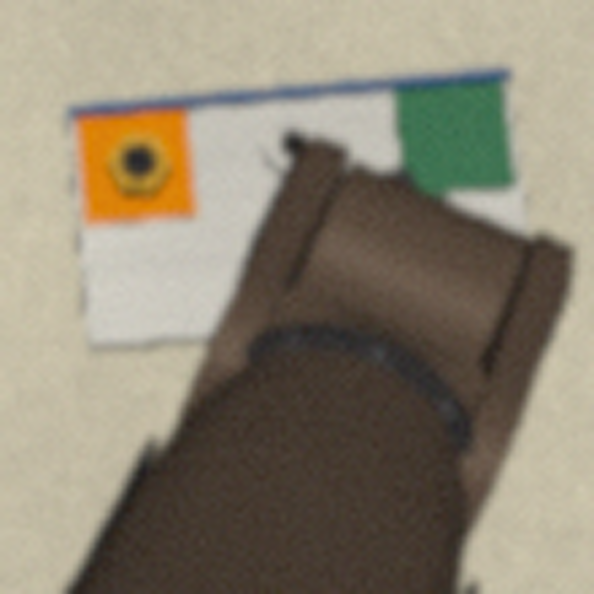

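One washer is out: its black centre is at crop (433,387) in the scene view. The plunger is back up, with the head at (203,68) as before. The arm hides the outlet in the top view.

```bash
python3 - <<'E'
from h import *
S=lambda u,v:(185+(u+.5)/5-.5,195+(v+.5)/5-.5)
for n,(u,v,z) in dict(washer=(433,387,22),g1=(268,421,12),g2=(143,488,12),g3=(355,497,12)).items(): print(n,todisp(ray('scene',*S(u,v),z)).round(1))
E
```

```text
washer [-78.7   1.   22. ]
g1 [-41.   66.5  12. ]
g2 [-42.2 134.   12. ]
g3 [-105.1   65.    12. ]
```

Emit:
servo_tool:
  steps: "0 20 -4 0 0 0 30;0 35 -8 0 0 0 30;5 35 -9 0 0 0 30;8 35 -9 0 0 0 30;10 25 -8 0 0 0 30;15 15 -5 0 0 0 30;15 10 -2 0 0 0 30;10 4 0 0 0 0 30"

```text
t: 6.65
eef_pos: [618.1, -53.3, 106.9]
tcp_rot: [1.045, 1.557, -0.414]
ft_force: [-0.0, 0.2, -0.2]
opening: 0.315
```

```bash
python3 -c "
from h import *
goal(disp(-78,-48,40))"
```

```text
t 6.65 tcp [618.1 -53.3 106.9] disp [-83.7 -48.8 106.9] F [-0.   0.2 -0.2] open 29.9
j [-0.19  0.6   1.69 -0.    0.84 -0.3 ]
shift(tool) [66.8 -6.5  0.3] turn [ 0.008  0.007 -0.012]
[[ 0.013  0.994  0.112]
 [-0.006  0.112 -0.994]
 [-1.     0.012  0.007]]
```

Emit:
servo_tool:
  steps: "10 -3 0 0.004 0.004 -0.006 30;18 -2 0 0.004 0.003 -0.006 30;18 -1 0 0 0 0 30;12 0 0 0 0 0 30;8 0 0 0 0 0 30;3 0 0 0 0 0 30;0 0 0 0 0 0 30;0 0 0 0 0 0 30"

```text
t: 7.45
eef_pos: [608.7, -55.4, 32.9]
tcp_rot: [-1.962, 1.565, 2.852]
ft_force: [0.9, -0.1, 0.1]
opening: 0.32
```

```bash
python3 - <<'E'
from h import *
from cell import read_camera
goal(disp(-78,-48,15.5))
p,d=read_camera('scene'); cv2.imwrite('pics/s3.png',cv2.resize(p[195:315,185:335],None,fx=5,fy=5,interpolation=cv2.INTER_CUBIC))
E
```

```text
t 7.45 tcp [608.7 -55.4  32.9] disp [-74.1 -47.8  32.9] F [ 0.9 -0.1  0.1] open 30.4
j [-0.2   0.7   1.74  0.    0.71 -0.3 ]
shift(tool) [17.4  4.  -0.2] turn [-0.003 -0.002  0.005]
[[-0.005  0.995  0.101]
 [ 0.002  0.101 -0.995]
 [-1.    -0.005 -0.002]]
```

View pics/s3.png

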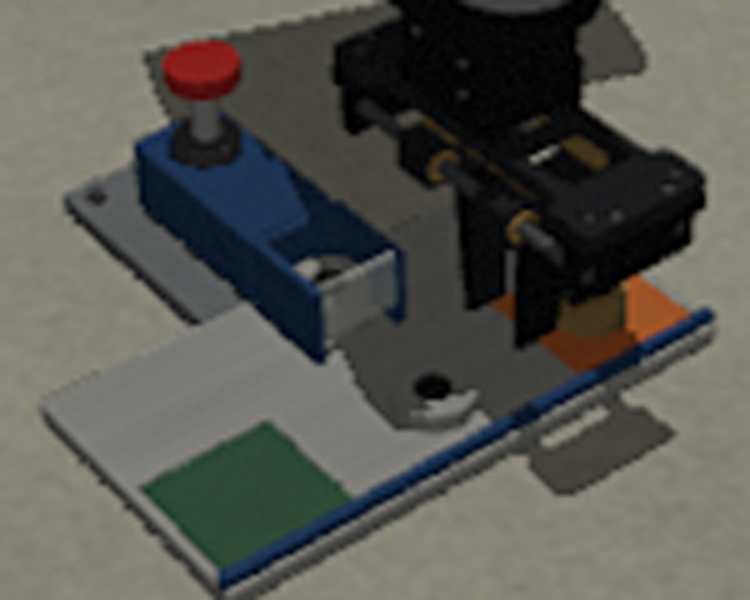

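The fingers, at (485,290) and (540,330), stand clear between the nut and the washer. I'll lower them to the deck.

Emit:
servo_tool:
  steps: "3 3 0 0 0 0.003 30;4 1 0 0 0 0 30;4 0 0 0 0 0 30;3 0 0 0 0 0 30;2 0 0 0 0 0 30;1 0 0 0 0 0 30;0 0 0 0 0 0 30;0 0 0 0 0 0 30"

```text
t: 8.3
eef_pos: [613.6, -54.8, 15.6]
tcp_rot: [2.937, 1.569, 1.468]
ft_force: [0.7, 0.3, 0.7]
opening: 0.316
```

```bash
python3 -c "
from h import *
goal(disp(-77.5,76.8,15.5))"
```

```text
t 8.3 tcp [613.6 -54.8  15.6] disp [-79.1 -47.8  15.6] F [0.7 0.3 0.7] open 30.1
j [-0.2   0.73  1.74  0.    0.67 -0.3 ]
shift(tool) [-1.000e-01 -1.200e+00  1.246e+02] turn [-0.003 -0.001 -0.   ]
[[ 0.     0.995  0.102]
 [ 0.001  0.102 -0.995]
 [-1.     0.    -0.001]]
```

Emit:
servo_tool:
  steps: "0 0 4 0 0 0 30;0 0 5 0 0 0 30;0 0 5 0 0 0 30;0 0 4 0 0 0 30;0 0 4 0 0 0 30;0 0 4 0 0 0 30;0 0 4 0 0 0 30;0 0 4 0 0 0 30"

```text
t: 9.1
eef_pos: [617.5, -91.8, 16.0]
tcp_rot: [2.462, 1.569, 0.993]
ft_force: [0.2, 0.4, 0.6]
opening: 0.317
```

```bash
python3 -c "
from h import *
goal(disp(-77.5,76.8,15.5))"
```

```text
t 9.1 tcp [617.5 -91.8  16. ] disp [-79.1 -10.6  16. ] F [0.2 0.4 0.6] open 30.2
j [-0.25  0.73  1.72  0.    0.69 -0.36]
shift(tool) [ 0.4 -1.3 87.4] turn [-0.003 -0.001 -0.001]
[[ 0.001  0.995  0.101]
 [ 0.001  0.101 -0.995]
 [-1.     0.001 -0.001]]
```

Emit:
servo_tool:
  steps: "0.2 0 5 0 0 0 30;0 0 6 0 0 0 30;0 -0.3 6 0 0 0 30;0 -0.3 6 0 0 0 30;0 -0.3 6 0 0 0 30;0 0 6 0 0 0 30;0 0 5 0 0 0 30;0 0 4 0 0 0 30"

```text
t: 9.9
eef_pos: [621.4, -139.8, 15.7]
tcp_rot: [2.457, 1.569, 0.987]
ft_force: [-0.5, 0.4, 0.3]
opening: 0.313
```

```bash
python3 - <<'E'
from h import *
from cell import read_camera
goal(disp(-77.5,76.8,15.5))
p,d=read_camera('scene'); cv2.imwrite('pics/s4.png',cv2.resize(p[195:315,185:335],None,fx=5,fy=5,interpolation=cv2.INTER_CUBIC))
E
```

```text
t 9.9 tcp [ 621.4 -139.8   15.7] disp [-77.9  37.5  15.7] F [-0.5  0.4  0.3] open 29.8
j [-0.33  0.75  1.69  0.    0.71 -0.43]
shift(tool) [ 0.2 -0.3 39.3] turn [-0.003 -0.001 -0.001]
[[ 0.001  0.995  0.101]
 [ 0.001  0.101 -0.995]
 [-1.     0.001 -0.001]]
```

View pics/s4.png

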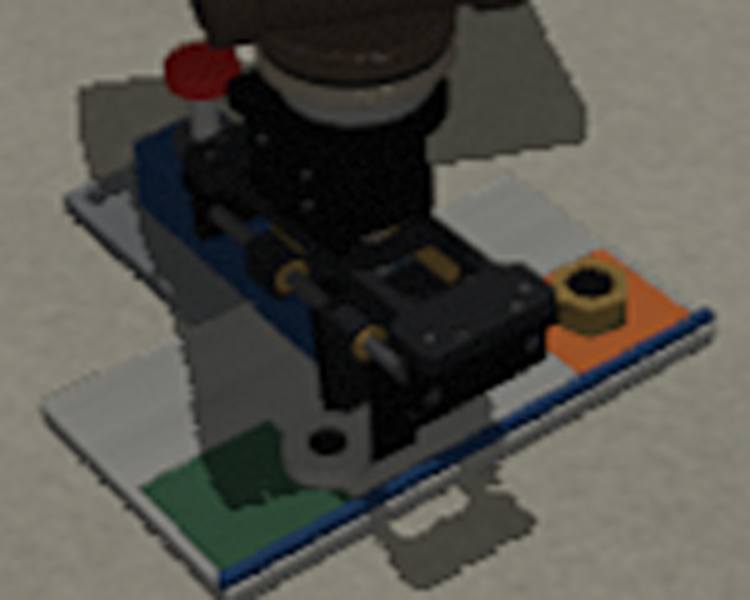

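The washer lies flat in the finger cradle, with its centre at (327,441) and moving onto the green. 39 mm remain.

Emit:
servo_tool:
  steps: "0 0 4 0 0 0 30;0 0 6 0 0 0 30;0 0 6 0 0 0 30;0 0 6 0 0 0 30;0 0 6 0 0 0 30;0 0 5 0 0 0 30;0 0 4 0 0 0 30;0 0 2 0 0 0 30"

```text
t: 10.75
eef_pos: [625.7, -182.5, 15.6]
tcp_rot: [2.393, 1.569, 0.924]
ft_force: [-0.1, 0.8, -0.8]
opening: 0.316
```

Emit:
servo_tool:
  steps: "0 0 0 0 0 0 30;0 0 -3 0 0 0 30;0 0 -6 0 0 0 30;0 0 -8 0 0 0 30;0 0 -10 0 0 0 30;-5 0 -8 0 0 0 30;-20 0 0 0 0 0 30;-30 0 0 0 0 0 30"

```text
t: 11.55
eef_pos: [619.6, -141.6, 68.8]
tcp_rot: [-2.22, 1.563, 2.596]
ft_force: [0.0, 0.0, -0.1]
opening: 0.322
```

```bash
python3 -c "
from h import *
goal(disp(0,-120,200))"
```

```text
t 11.55 tcp [ 619.6 -141.6   68.8] disp [-76.   39.2  68.8] F [ 0.   0.  -0.1] open 30.6
j [-0.33  0.67  1.66  0.    0.82 -0.43]
shift(tool) [-130.1  -77.  -159.6] turn [-0.001 -0.004  0.006]
[[-0.006  0.995  0.103]
 [ 0.004  0.103 -0.995]
 [-1.    -0.006 -0.004]]
```

Emit:
servo_tool:
  steps: "-30 0 0 0 0 0 30;-40 0 0 0 0 0 30;-40 0 -20 0 0 0 30;-30 0 -40 0 0 0 30;-10 -10 -45 0 0 0 30;0 -20 -45 0 0 0 30;0 -20 -45 0 0 0 30;0 -10 -20 0 0 0 30"

```text
t: 12.35
eef_pos: [536.4, 74.3, 232.5]
tcp_rot: [2.172, 1.566, 0.703]
ft_force: [0.3, 0.1, 0.2]
opening: 0.315
```

```bash
python3 - <<'E'
from h import *
from cell import read_camera
goal(disp(0,-120,200))
p,d=read_camera('scene'); cv2.imwrite('pics/s5.png',p); cv2.imwrite('pics/s5c.png',cv2.resize(p[195:315,185:335],None,fx=5,fy=5,interpolation=cv2.INTER_CUBIC))
p,d=read_camera('top'); cv2.imwrite('pics/t5c.png',cv2.resize(p[150:260,265:375],None,fx=5.4,fy=5.4,interpolation=cv2.INTER_CUBIC))
E
```

```text
t 12.35 tcp [536.4  74.3 232.5] disp [ -15.7 -184.3  232.5] F [0.3 0.1 0.2] open 29.9
j [ 0.01  0.35  1.74  0.    1.04 -0.09]
shift(tool) [ 32.2 -15.7  64.4] turn [-0.002 -0.003 -0.004]
[[ 0.004  0.995  0.102]
 [ 0.003  0.102 -0.995]
 [-1.     0.004 -0.003]]
```

View pics/s5c.png

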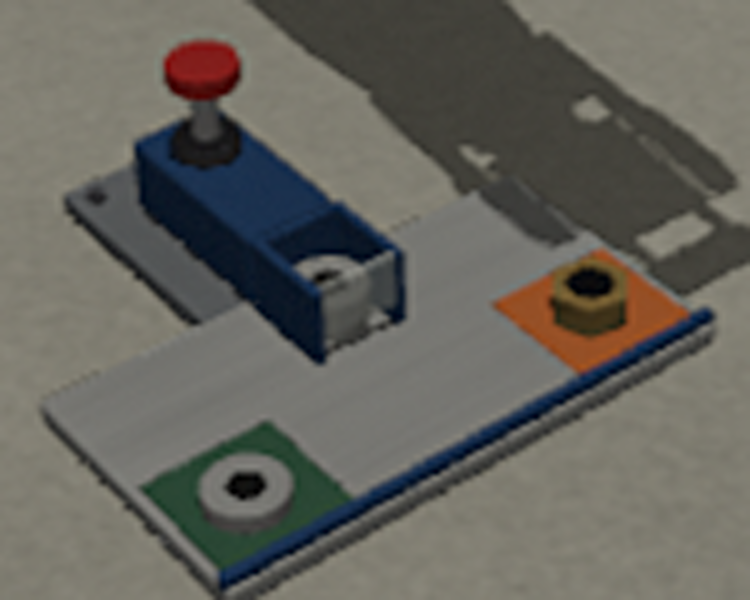

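View pics/t5c.png

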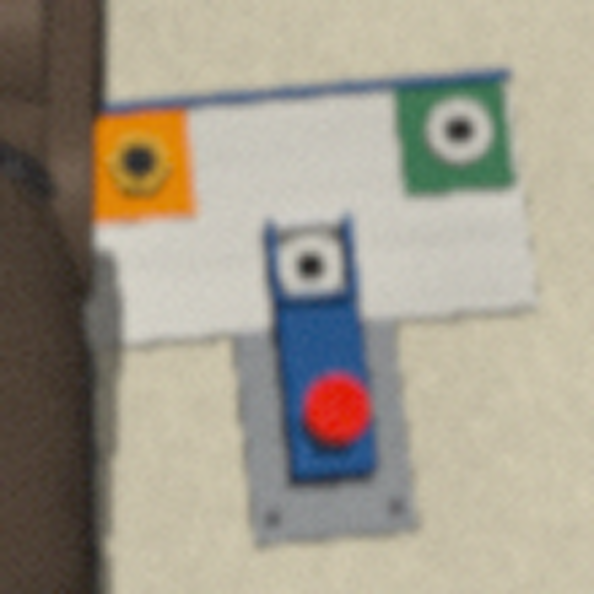

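View pics/s5.png

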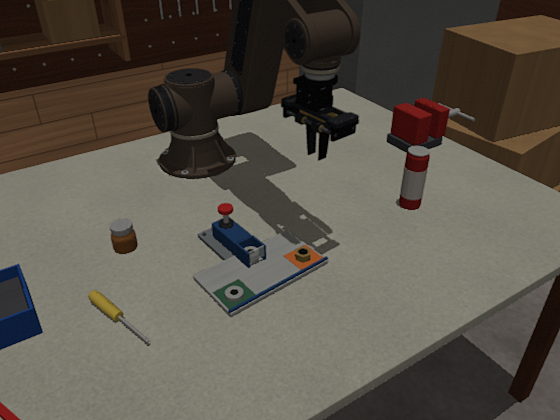

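The washer is on the green with a margin all round: scene crop (245,485), top crop (459,130). The nut is still at (590,283), and the can, jar and screwdriver are unmoved. I'll make one numeric check and hand in.

```bash
python3 - <<'E'
from h import *
from cell import order
print(todisp(ray('scene',185+245.5/5-.5,195+485.5/5-.5,22)).round(1), todisp(ray('top',265+459.5/5.4-.5,150+130.5/5.4-.5,22)).round(1))
print(abs(sensors.state()['qvel']).max(), order.job_done())
E
```

```text
[-77.7 103.6  22. ] [-78.4 101.5  22. ]
the job is handed in; nothing more can be done
0.0575804716694533 None
```

I pressed the plunger once, slowly, down to its hard stop, and one washer came out. I then let the plunger back up and pushed the washer along the deck with the fingertips onto the green square. The job was handed in at about 12.5 s, with the arm clear and the gripper empty.

- **Press:** the fingertips stopped at z = 80.0 mm, where the force rose to 37 N. That contact was at the fingertips.
- **Washer position:** its centre measured (-77.7, 103.6) mm in the scene view and (-78.4, 101.5) mm in the top view, in dispenser axes. The pad centre is at (-77, 100). The two views differ by about 2 mm, within the calibration error. The washer has at least 11 mm of green on every side, and lies flat.
- **Rest of the bench:** the pictures show the plunger up, the other washers still in the magazine, and the nut on its orange square. The can, jar and screwdriver have not moved.
- **Arm at hand-in:** it was still settling slightly, with a joint speed reading of 0.06 rad/s, well away from everything. I had no view after handing in.

No check failed.

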